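# Balance a centrifuge carrier on the spring scale and lift it off level

## Task

Bring the blue centrifuge carrier on the spring scale up to the weight of its partner: stand vials from the bench in its empty pockets until, with your hand off, the red needle rests inside the green sector. Then take the loaded carrier by its T-handle, lift it gently straight up to about 10 cm above the scale's platform and finish still holding it there, level and steady, without putting it down or letting go. Leave the red-capped vial in its pocket, vials that are not needed standing on the bench, and everything else where it is.

Things in the scene. Friction and masses are not known exactly. Their poses are not given: they have to be found in the camera images.
- scale: White spring dial scale, fixed to the bench. Origin on the bench under the centre of its square platform, z up, -x towards the dial. Base 170 x 176 mm, 44 mm high; the round dial (106 mm across) leans back in front of it, 80 to 190 mm on the -x side of the origin, its top 93 mm above the bench.
- platform (a joint): How far the steel platform (150 x 150 mm with a 4 mm rim) has sunk on its spring, in m: 0 when empty (top then 76 mm above the bench), 0.04 mm for each gram on it, stop at 28 mm; it settles within about 0.5 s. At the start it carries 240 g (9.6 mm).
- needle (a joint): Angle of the red needle in rad, 0 with the scale empty (lower left of the dial), growing clockwise by 0.5 degree (0.00873 rad) for each gram on the platform.
- green_sector (a joint): Angle of the middle of the green sector on the dial, in rad, on the needle's count (2.57 to 3.32); preset to the partner's weight, it stays put. The sector reaches 0.314 rad (36 g, more than half a vial) to either side: the needle is right when the two angles differ by less.
- needle_tip (a point): Point on the needle, 34 mm from the dial's centre.
- sector_centre (a point): Middle of the green sector, 34 mm from the dial's centre; the needle tip lies inside the sector while the two points are less than 10.6 mm apart.
- platform_top (a point): Centre of the platform's upper face; it sinks with the platform.
- carrier: Blue vial carrier loose on the scale, 180 g, 130 (x) x 132 (y) mm. Origin: centre of its underside, z up. Floor 5 mm thick; above it a plate with four 37 mm holes, its top 34 mm up: pockets at x = +-40, y = +-42 mm. Central 12 mm stem with a black T-handle, top 104 mm up. Its packed partner, a like carrier at the back of the bench, is not to be touched.
- handle (a point): Centre of the T-handle's bar: 60 mm long along the carrier's y, 12 mm thick along its x, 14 mm high; 97 mm above the carrier's underside. Grip it across its 12 mm.
- pocket0 (a point): Mouth centre (upper face of the hole plate) of the pocket at x +40, y +42 mm of the carrier; holds the red-capped vial at the start. A vial stands with its foot 29 mm below this point.
- pocket1 (a point): Mouth of the pocket at x +40, y -42 mm; empty at the start.
- pocket2 (a point): Mouth of the pocket at x -40, y +42 mm; empty at the start.
- pocket3 (a point): Mouth of the pocket at x -40, y -42 mm; empty at the start.
- sample_vial: Clear vial with a red screw cap, 33 mm across, 78 mm high, 60 g, in pocket0. Origin at the centre of its underside, z up.
- vial_a: Loose clear vial with a blue screw cap, standing on the bench on the robot's right; 33 mm across the body (0 to 62 mm up), 28 mm across the cap (62 to 78 mm up), between 54 and 66 g. Origin at the centre of its underside, z up. In a pocket its cap and upper body stand free.
- vial_b: Loose clear vial with a white screw cap, standing on the bench on the robot's right; 33 mm across the body (0 to 62 mm up), 28 mm across the cap (62 to 78 mm up), between 54 and 66 g. Origin at the centre of its underside, z up. In a pocket its cap and upper body stand free.
- vial_c: Loose clear vial with a blue screw cap, standing on the bench on the robot's right; 33 mm across the body (0 to 62 mm up), 28 mm across the cap (62 to 78 mm up), between 54 and 66 g. Origin at the centre of its underside, z up. In a pocket its cap and upper body stand free.
- dish_a: Aluminium moisture dish with lid, 61 mm across, 26 mm high, on the left of the bench; a bystander. Origin at the centre of its underside.
- dish_b: Second such dish, nearer the robot; a bystander.
Not all that is in view belongs to the job. Leave any purple look-alike of the vial_a alone.

How it is judged (in metres and radians):
On the way:
1. with the robot touching nothing, the needle rests inside the green sector, the red-capped vial and at least one more standing in the carrier's pockets, the carrier on the platform (distance between needle_tip and sector_centre below 0.0113 m and velocity of joint needle between -0.2 and 0.2 rad/s and contact force between each of the fingers, the arm and anything else below 0.1 N and z of sample_vial in the frame of carrier below 0.01 m and distance between sample_vial and carrier below 0.075 m and angle between the z axis of sample_vial and the z axis of carrier, either way round below 0.15 rad and ((z of vial_a in the frame of carrier below 0.01 m and distance between vial_a and carrier below 0.075 m and angle between the z axis of vial_a and the z axis of carrier, either way round below 0.15 rad) or (z of vial_b in the frame of carrier below 0.01 m and distance between vial_b and carrier below 0.075 m and angle between the z axis of vial_b and the z axis of carrier, either way round below 0.15 rad) or (z of vial_c in the frame of carrier below 0.01 m and distance between vial_c and carrier below 0.075 m and angle between the z axis of vial_c and the z axis of carrier, either way round below 0.15 rad)) and ((z of vial_a in the frame of carrier below 0.01 m and distance between vial_a and carrier below 0.075 m and angle between the z axis of vial_a and the z axis of carrier, either way round below 0.15 rad) or (height (world z) of vial_a below 0.005 m and angle between vial_a's own z axis and vertical below 0.1 rad)) and ((z of vial_b in the frame of carrier below 0.01 m and distance between vial_b and carrier below 0.075 m and angle between the z axis of vial_b and the z axis of carrier, either way round below 0.15 rad) or (height (world z) of vial_b below 0.005 m and angle between vial_b's own z axis and vertical below 0.1 rad)) and ((z of vial_c in the frame of carrier below 0.01 m and distance between vial_c and carrier below 0.075 m and angle between the z axis of vial_c and the z axis of carrier, either way round below 0.15 rad) or (height (world z) of vial_c below 0.005 m and angle between vial_c's own z axis and vertical below 0.1 rad)) and horizontal distance between carrier and platform_top below 0.02 m and angle between carrier's own z axis and vertical below 0.05 rad), for 0.3 s.
At the end, for the whole second after the job is handed in: The fingers hold the carrier still, 60 to 160 mm above the empty platform, under 60 mm off the scale's centre, tilted under 6 degrees and off the scale; the red-capped vial and the vials that balanced the needle stand down in its pockets, the others upright on the bench (z of carrier in the frame of scale between 0.136 and 0.236 m and horizontal distance between carrier and scale below 0.06 m and angle between carrier's own z axis and vertical below 0.105 rad and linear speed of carrier below 0.02 m/s and angular speed of carrier below 0.15 rad/s and contact force between the fingers and carrier above 1 N and contact force between carrier and scale below 0.05 N and value of joint needle below 0.1 rad and z of sample_vial in the frame of carrier below 0.01 m and distance between sample_vial and carrier below 0.075 m and angle between the z axis of sample_vial and the z axis of carrier, either way round below 0.15 rad and ((z of vial_a in the frame of carrier below 0.01 m and distance between vial_a and carrier below 0.075 m and angle between the z axis of vial_a and the z axis of carrier, either way round below 0.15 rad) or (z of vial_b in the frame of carrier below 0.01 m and distance between vial_b and carrier below 0.075 m and angle between the z axis of vial_b and the z axis of carrier, either way round below 0.15 rad) or (z of vial_c in the frame of carrier below 0.01 m and distance between vial_c and carrier below 0.075 m and angle between the z axis of vial_c and the z axis of carrier, either way round below 0.15 rad)) and ((z of vial_a in the frame of carrier below 0.01 m and distance between vial_a and carrier below 0.075 m and angle between the z axis of vial_a and the z axis of carrier, either way round below 0.15 rad) or (height (world z) of vial_a below 0.005 m and angle between vial_a's own z axis and vertical below 0.1 rad)) and ((z of vial_b in the frame of carrier below 0.01 m and distance between vial_b and carrier below 0.075 m and angle between the z axis of vial_b and the z axis of carrier, either way round below 0.15 rad) or (height (world z) of vial_b below 0.005 m and angle between vial_b's own z axis and vertical below 0.1 rad)) and ((z of vial_c in the frame of carrier below 0.01 m and distance between vial_c and carrier below 0.075 m and angle between the z axis of vial_c and the z axis of carrier, either way round below 0.15 rad) or (height (world z) of vial_c below 0.005 m and angle between vial_c's own z axis and vertical below 0.1 rad)) and (value of joint green_sector below 3.002 rad or distance between each of vial_a, vial_b and carrier below 0.075 m or distance between each of vial_a, vial_c and carrier below 0.075 m or distance between each of vial_b, vial_c and carrier below 0.075 m) and (value of joint green_sector above 2.705 rad or not (distance between each of vial_a, vial_b and carrier below 0.075 m or distance between each of vial_a, vial_c and carrier below 0.075 m or distance between each of vial_b, vial_c and carrier below 0.075 m)) and (value of joint green_sector above 3.176 rad or not (distance between each of vial_a, vial_b, vial_c and carrier below 0.075 m))); the arm keeps its last pose, push and grip.
It fails at once if the carrier is tipped by more than 17 degrees (angle between carrier's own z axis and vertical above 0.3 rad).
It fails at once if a vial falls over (angle between any of vial_a, vial_b, vial_c, sample_vial's own z axis and vertical above 0.8 rad).
It fails at once if a moisture dish is shifted by more than 30 mm (distance of any of dish_a, dish_b from where it was at the start of the episode above 0.03 m).
It fails at once if the carrier is jerked: it moves faster than 0.6 m/s (linear speed of carrier above 0.6 m/s).
It also fails if it takes over 72 s, if anything falls off the work surface, if the arm or the gripper's body presses on something with over 40 N, if the wrist force passes 120 N, or if a joint passes its speed limit or range.

## Robot

A 6-joint arm with a two-finger parallel gripper is mounted at the origin on a cart in front of the work surface, level with it; the furniture and walls round the work are solid. World frame = base frame: x ahead of the robot, y to its left, z up, the work surface at z = 0. Lengths are in mm, angles in rad, forces in N, time in s.
With the tool pointing down it reaches from about 200 to 875 mm from the base axis. Payload 3.4 kg.
Tool frame: the origin (TCP) lies at the very end of the fingers, on their centre line; the grasp point (between the pads) lies 19 mm behind it; z points along the fingers, y is the line along which they close (so a half turn about z gives the same grasp; the last joint's range is limited). The gripper opens to 94 mm and grips with 3 to 60 N. Pads are 16 mm wide; open, the fingers measure 119 mm over their backs; the gripper's body (75 mm by 177 mm) begins 78 mm behind the grasp point.
Start: joints at [1.189, 0.276, 1.505, -0, 1.361, -0.121], TCP at [148.282, 555.588, 205.493] pointing down, gripper open.
Joint ranges: [-2.89, 2.89], [-0.75, 2.08], [0.22, 2.7], [-1.18, 4.32], [0.11, 2.71], [-2.7, 2.7]. Speed limits (rad/s): [2.57, 2.57, 3.14, 3.14, 3.14, 3.14].

## Interface

Orientations are given as a 3x3 rotation matrix whose columns are the frame's x, y, z axes.
In Python, from workcell import bot, vision gives the robot as it stands.
- The arm moves only by the tool apply_moves, never from a script. Its arguments are lists of equal length, an entry for each row: "slide": the shift along the tool's x, y, z scaled (see below), a list of three; "twist": the turn, a rotation vector about the tool's x, y, z scaled (see below), a list of three. A call has 1 to 20 rows; each row shifts and turns the commanded pose from where the row before left it, along the tool's axes as they then stand; what a row does not reach is not made up. The controller multiplies each number of a shift by 0.025 m and each number of a turn by pi/2 rad. A row lasts 1/12 s, in which the tool goes at most 41.7 mm and 7.16 degrees, less where a joint would pass 70% of its speed; a pose out of reach is approached as far as the arm can. A call with a number of a shift or a turn outside -1 to 1 is refused whole. A call with a gripper value outside its range is refused whole. "jaw" is the opening in per cent of the stroke, from 0 (shut) to 100 (fully open), set as the call begins (left out, the last holds). The fingers move at their own pace and stop on an object; "force" is the grip in N (left out, the last holds). Time passes only in rows, so rows that do not move let the fingers close. It gives the time, the measured TCP pose, the force, the opening and the grip force at its end, in the units of the state.
- bot.observe(): the state, without advancing time (a new reading comes with each control period).
- vision.get_image(name): name is "scene" or "side" or "wrist"; returns the picture (420x560x3 uint8, blue, green, red); there is no depth.
- vision.get_calibration(name): a dict with "fx", "fy", "cx", "cy" (pixels), "R" (3x3) and "t" (3): a world point X has camera coordinates R X + t. Camera axes: x right, y down, z forward; pixel columns grow to the right and rows downward; lengths in mm; the calibration is good to about 2 mm. A picture is of the moment at which its call begins: read the wrist's pose just before it. get_calibration takes no time and is no camera call; for the wrist camera it gives the pose at the moment of the call.
- bot.hand_in(): hands the job in; it is judged then, once.
The state is a dict: "time": time; "q": joint angles; "qvel": joint speeds; "joint_torque": joint torques, N m; "tool_pos": TCP position; "ee_rot": TCP orientation; "force": force on the tool from outside, world axes, zero at the start; "wrist_torque": the same for the moment, N m; "width": finger opening in mm; "grasp_force": force on a finger pad.
Only numpy, scipy, OpenCV 4.12 (cv2) and the standard library are available. Lean on these libraries where they do the work, as an engineer would, in place of code of your own. Each camera call takes 0.05 s, during which the arm holds its last target. There are 200 camera calls.

## Working session

There is one attempt and no reset: what is moved stays moved. The work goes in short steps, Python scripts to look and compute and a tool call to move; the robot and the scene stay as the last step left them, time stands still between calls to the robot, and variables do not carry over. Pictures are saved under pics/ and viewed, at most 10 in all, crops included, and the job is handed in when it is done.

Besides the shell and the picture viewer there is one more tool, called as name(argument=value, ...), one argument or row to a line, values as JSON. apply_moves: Moves the arm, as the interface text tells. Its arguments: {"type":"object","properties":{"slide":{"type":"array"},"twist":{"type":"array"},"jaw":{"type":"number"},"force":{"type":"number"}},"required":["slide","twist"]}

```bash
mkdir -p pics
python3 - <<'E'
from workcell import bot, vision
import cv2, json
o=bot.observe(); print({k:(v if not hasattr(v,'tolist') else v.tolist()) for k,v in o.items()})
for n in ("scene","side"):
    im=vision.get_image(n); cv2.imwrite(f"pics/{n}0.png",cv2.resize(im,(800,600),interpolation=cv2.INTER_CUBIC)); c=vision.get_calibration(n); print(n,c)
E
```

```text
{'time': 0.0, 'q': [1.1889838366763859, 0.27658965050338485, 1.506109428865879, 6.249462292030517e-06, 1.3606917830536829, -0.12102802937988479], 'qvel': [0.0010501675407027127, 3.6895340081685135e-05, -0.0009662845731854661, 0.0011279824073340198, 0.0007140263649219063, -0.0010889495698963964], 'joint_torque': [-0.0009045773367688525, -40.45659899711609, -23.723033666610718, 0.0699673080816865, 0.034345490857958794, -0.00010340224889660021], 'tool_pos': [148.06543226243667, 555.0296626790393, 204.6172394919849], 'ee_rot': [[-0.9661875983267638, 0.25783922952695965, -0.0006756896504000221], [0.2578400182977282, 0.9661861869908233, -0.0016664430266768203], [0.00022316762086025272, -0.0017843164175159844, -0.9999983832042605]], 'force': [0.16308866605634284, -0.01162947212339317, 0.384818207117816], 'wrist_torque': [-0.02962158849953471, -0.06197349700455081, 0.003956434139327501], 'grasp_force': 0.0, 'width': 93.81410154586308}
scene {'fx': 481.4376759678106, 'fy': 481.4376759678106, 'cx': 274.62485650817564, 'cy': 208.67829638954052, 'R': array([[ 0.51257418, -0.85851055, -0.01507785],
       [-0.60762008, -0.35026074, -0.71282203],
       [ 0.60668406,  0.37453577, -0.70118286]]), 't': array([-251.4950753 ,  391.01039559,  969.11135955])}
side {'fx': 491.2533938762635, 'fy': 491.2533938762635, 'cx': 281.71669462358824, 'cy': 209.2409653280815, 'R': array([[ 0.92648424, -0.37621378, -0.0094939 ],
       [-0.14936197, -0.34443734, -0.92685162],
       [ 0.3454243 ,  0.86013145, -0.3753078 ]]), 't': array([-492.92067183,  203.78803819, 1235.33799262])}
```

View pics/scene0.png

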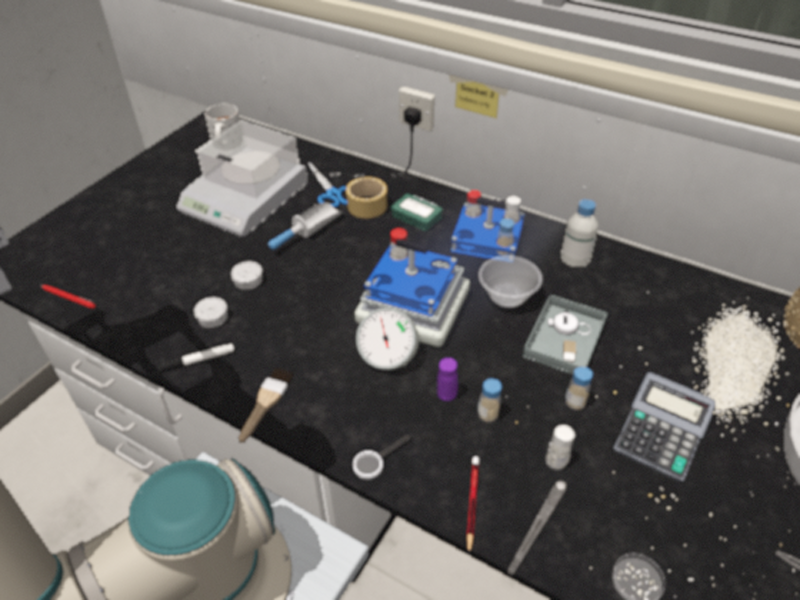

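View pics/side0.png

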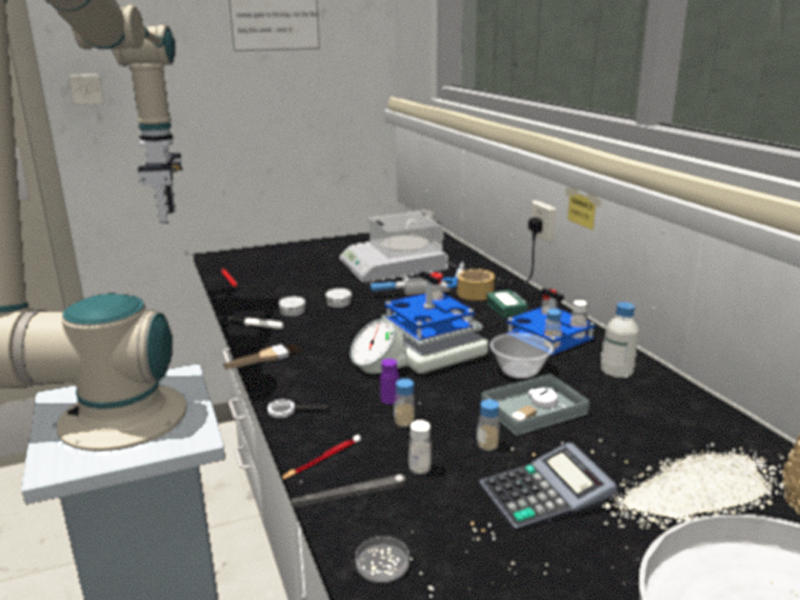

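The scene shows three loose vials: blue caps at (491,385) and (581,374), white at (563,433). The purple look-alike is at (447,363). The scale and carrier are near (410,290), with the dial at (387,338). Next I'll triangulate and enlarge the dial and carrier.

```bash
cat > h.py <<'E'
import numpy as np, cv2
from workcell import bot, vision
def ray(c,uv):
    d=np.array([(uv[0]-c['cx'])/c['fx'],(uv[1]-c['cy'])/c['fy'],1.]); R=np.array(c['R'])
    return -R.T@np.array(c['t']), R.T@d
def onz(c,uv,z):
    o,d=ray(c,uv); return o+d*(z-o[2])/d[2]
def tri(*cu):
    A=[];b=[]
    for c,uv in cu:
        o,d=ray(c,uv); d=d/np.linalg.norm(d); P=np.eye(3)-np.outer(d,d); A.append(P); b.append(P@o)
    return np.linalg.lstsq(np.vstack(A),np.hstack(b),rcond=None)[0]
def proj(c,X):
    p=np.array(c['R'])@X+c['t']; return np.array([c['fx']*p[0]/p[2]+c['cx'],c['fy']*p[1]/p[2]+c['cy']])
E
python3 - <<'E'
from h import *
np.set_printoptions(precision=1,suppress=True)
s=vision.get_calibration("scene"); d=vision.get_calibration("side")
for n,a,b in [("blue1",(491,385),(404,385)),("white",(563,433),(420,427)),("blue2",(581,374),(489,406)),("purple",(447,363),(389,365))]:
    a=np.array(a)/1.42857;b=np.array(b)/1.42857
    print(n,tri((s,a),(d,b)),onz(s,a,78),onz(d,b,78))
def crop(im,x,y,w,h,k): return cv2.resize(im[y:y+h,x:x+w],None,fx=k,fy=k,interpolation=cv2.INTER_CUBIC)
a=crop(vision.get_image("scene"),240,150,100,115,4.5); b=crop(vision.get_image("side"),240,190,110,76,4.5)
out=np.zeros((600,800,3),np.uint8); 
a=cv2.resize(a,(400,460)); b=cv2.resize(b,(400,276)); out[:460,:400]=a; out[:276,400:]=b
cv2.imwrite("pics/c1.png",out)  # 4x scene off(240,150); side 400/110 off(240,190)
print(onz(s,(387/1.4286,338/1.4286),60), onz(s,(411/1.4286,262/1.4286),160))
E
```

```text
blue1 [ 450.4 -211.2   69.8] [ 445.2 -213.1   78. ] [ 443.9 -225.7   78. ]
white [ 421.1 -345.    71.9] [ 416.4 -345.6   78. ] [ 417.5 -353.6   78. ]
blue2 [ 547.3 -328.6   69.5] [ 539.1 -329.7   78. ] [ 541.1 -340.3   78. ]
purple [ 456.4 -127.5   67.3] [ 450.6 -130.8   78. ] [ 446.9 -148.9   78. ]
[462.3  -7.1  60. ] [559.1   0.2 160. ]
```

View pics/c1.png

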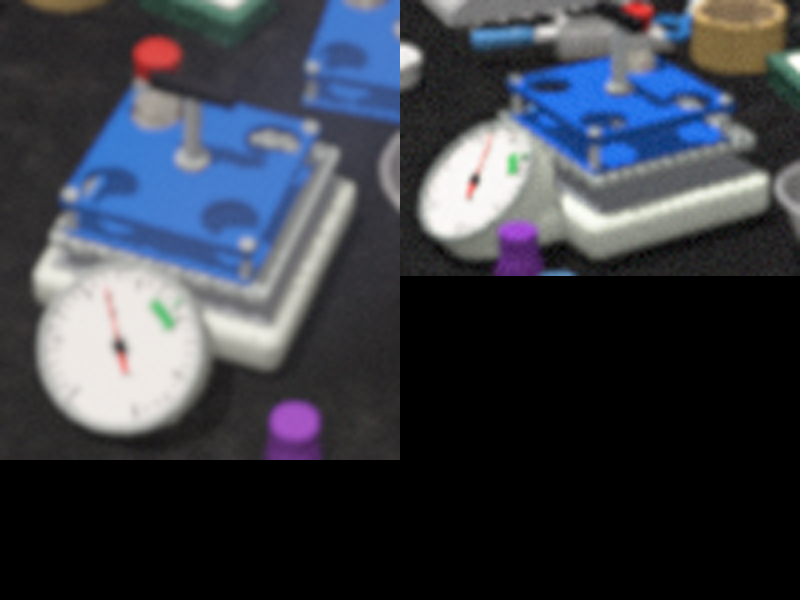

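The sector sits about 65–70° clockwise of the needle. That needs about +120 g, so two vials. Next I'll take a closer look with the wrist camera.

apply_moves(
  slide=[
    [-1,-0.88,-0.35],
    [-1,-0.88,-0.35],
    [-1,-0.88,-0.35],
    [-1,-0.88,-0.35],
    [-1,-0.88,-0.35],
    [-1,-0.88,-0.35],
    [-1,-0.88,-0.35],
    [-1,-0.88,-0.35],
    [-1,-0.88,-0.35],
    [-1,-0.88,-0.35],
    [-1,-0.88,-0.35],
    [-1,-0.88,-0.35],
    [-1,-0.88,-0.35],
    [-1,-0.88,-0.35],
    [-1,-0.88,-0.35],
    [-1,-0.88,-0.35],
    [-1,-0.88,-0.35],
    [-1,-0.88,-0.35],
    [-1,-0.88,-0.35],
    [0,0,0],
  ],
  twist=[
    [0,0,0],
    [0,0,0],
    [0,0,0],
    [0,0,0],
    [0,0,0],
    [0,0,0],
    [0,0,0],
    [0,0,0],
    [0,0,0],
    [0,0,0],
    [0,0,0],
    [0,0,0],
    [0,0,0],
    [0,0,0],
    [0,0,0],
    [0,0,0],
    [0,0,0],
    [0,0,0],
    [0,0,0],
    [0,0,0],
  ],
)

```text
time: 1.87
tool_pos: [503.2, 24.3, 372.0]
ee_rot: [[-0.965, 0.263, 0.003], [0.263, 0.965, -0.003], [-0.004, -0.002, -1.0]]
force: [0.7, 0.1, 0.0]
width: 93.7
grasp_force: 0.0
```

Run:
```python
from h import *
np.set_printoptions(precision=3,suppress=True)
o=bot.observe(); c=vision.get_calibration("wrist"); im=vision.get_image("wrist")
print(o['time'],np.array(o['tool_pos']),np.array(o['ee_rot']),np.array(o['q']))
C=-np.array(c['R']).T@c['t']; print(C, np.array(c['R']), c['fx'],c['cx'],c['cy'], np.array(o['ee_rot']).T@(C-o['tool_pos']))
np.save("w1.npy",dict(c),allow_pickle=True)
cv2.imwrite("pics/w1.png",cv2.resize(im,(800,600),interpolation=cv2.INTER_CUBIC))
```

```text
1.8667 [503.169  24.349 372.041] [[-0.965  0.263  0.003]
 [ 0.263  0.965 -0.003]
 [-0.004 -0.002 -1.   ]] [-0.088  0.115  1.313 -0.003  1.71  -1.392]
[435.437  42.763 550.645] [[ 0.263  0.965 -0.002]
 [ 0.936 -0.255  0.243]
 [ 0.234 -0.065 -0.97 ]] 339.6511875270881 278.74340619874573 207.64654866087216 [  69.501   -0.484 -178.873]
```

View pics/w1.png

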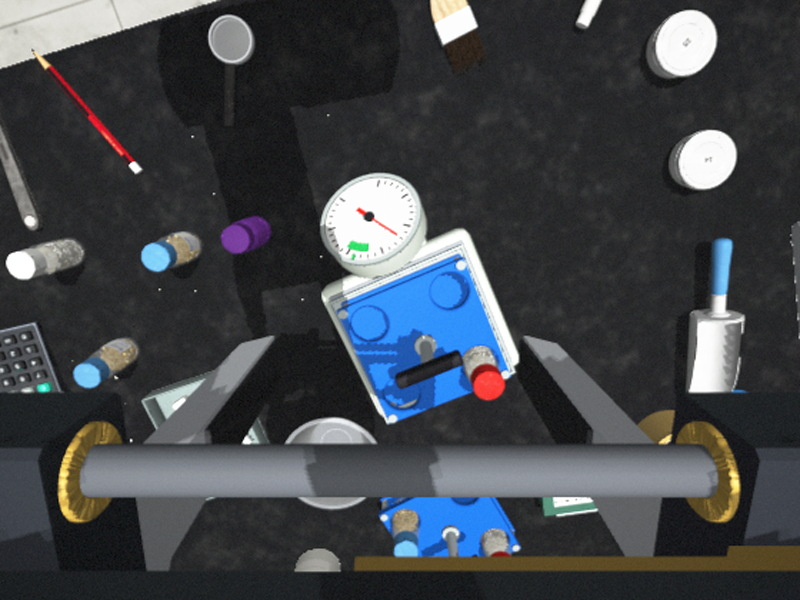

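The wrist view is clear. White cap is at (20,264), blue at (156,257) and (88,375), and the handle bar runs (403,379)–(457,358). Pocket mouths are at (368,323), (449,290) and (406,393).

Run:
```python
from h import *
np.set_printoptions(precision=1,suppress=True)
c=np.load("w1.npy",allow_pickle=True).item()
k=0.7
def p(u,v,z): return onz(c,(u*k,v*k),z)
for n,u,v in [("white",20,264),("blue1",156,257),("blue2",88,375)]: print(n,p(u,v,78))
a=p(403,379,170.4);b=p(457,358,170.4);print("bar",a,b,(a+b)/2,np.linalg.norm(b-a),np.degrees(np.arctan2((b-a)[1],(b-a)[0])))
P={3:p(368,323,100.4),2:p(449,290,100.4),1:p(406,393,100.4)};print(P)
d=P[2]-P[3];print(np.linalg.norm(d),np.degrees(np.arctan2(d[1],d[0])));e=P[1]-P[3];print(np.linalg.norm(e),np.degrees(np.arctan2(e[1],e[0])))
print("ctr",(P[2]+P[1])/2)
for u,v in [(343,314),(461,265),(391,419)]: print(p(u,v,102))
print("dial",p(369,216,65),p(398,234,65),p(358,248,65))
# scale/dial geometry: dial normal leaning in scale frame; compute angle in dial plane
for z in(60,70):
  o=p(369,216,z)
```

```text
white [ 418.9 -341.1   78. ]
blue1 [ 447.7 -208.6   78. ]
blue2 [ 545.5 -324.8   78. ]
bar [597.2   2.2 170.4] [590.8  50.6 170.4] [594.   26.4 170.4] 48.79215351078828 97.51265660520343
{3: array([561.6, -22.8, 100.4]), 2: array([550.3,  60.9, 100.4]), 1: array([642.4,  -6.3, 100.4])}
84.3825950792624 97.6929360430897
82.43927727925592 11.516356930091902
ctr [596.3  27.3 100.4]
[546.1 -43.2 102. ]
[529.4  77.4 102. ]
[665.3 -28.3 102. ]
dial [465.3   3.8  65. ] [490.1  26.8  65. ] [493.1 -15.7  65. ]
```

apply_moves(
  slide=[
    [0,0,0],
    [0,0,0],
    [0,0,0],
    [0,0,0],
    [0.01,-0.94,0.51],
    [0.01,-0.94,0.51],
    [0.01,-0.94,0.51],
    [0.01,-0.94,0.51],
    [0.01,-0.94,0.51],
    [0.01,-0.94,0.51],
    [0.01,-0.94,0.51],
    [0.01,-0.94,0.51],
    [0.01,-0.94,0.51],
    [0.01,-0.94,0.51],
    [0.01,-0.94,0.51],
    [0.01,-0.94,0.51],
    [0.01,-0.94,0.51],
    [0.01,-0.94,0.51],
    [0.01,-0.94,0.51],
    [0,0,0],
  ],
  twist=[
    [0,0,-0.064],
    [0,0,-0.064],
    [0,0,-0.064],
    [0,0,-0.064],
    [0,0,0],
    [0,0,0],
    [0,0,0],
    [0,0,0],
    [0,0,0],
    [0,0,0],
    [0,0,0],
    [0,0,0],
    [0,0,0],
    [0,0,0],
    [0,0,0],
    [0,0,0],
    [0,0,0],
    [0,0,0],
    [0,0,0],
    [0,0,0],
  ],
  jaw=65,
)

```text
time: 3.58
tool_pos: [544.4, -322.0, 176.8]
ee_rot: [[-0.99, -0.139, -0.004], [-0.139, 0.99, 0.001], [0.004, 0.002, -1.0]]
force: [0.6, -0.5, 0.3]
width: 60.9
grasp_force: 0.0
```

```bash
cat >> h.py <<'E'
def shot(name):
    o=bot.observe(); c=vision.get_calibration("wrist"); im=vision.get_image("wrist")
    np.save(name+".npy",dict(c),allow_pickle=True)
    cv2.imwrite(f"pics/{name}.png",cv2.resize(im,(800,600),interpolation=cv2.INTER_CUBIC))
    print(o['time'],np.array(o['tool_pos']).round(1),"tcp px(800)",(proj(c,np.array(o['tool_pos']))/0.7).round(0))
E
python3 -c "
from h import *
shot('w2')"
```

```text
3.5833 [ 544.4 -322.   176.8] tcp px(800) [399. 360.]
```

View pics/w2.png

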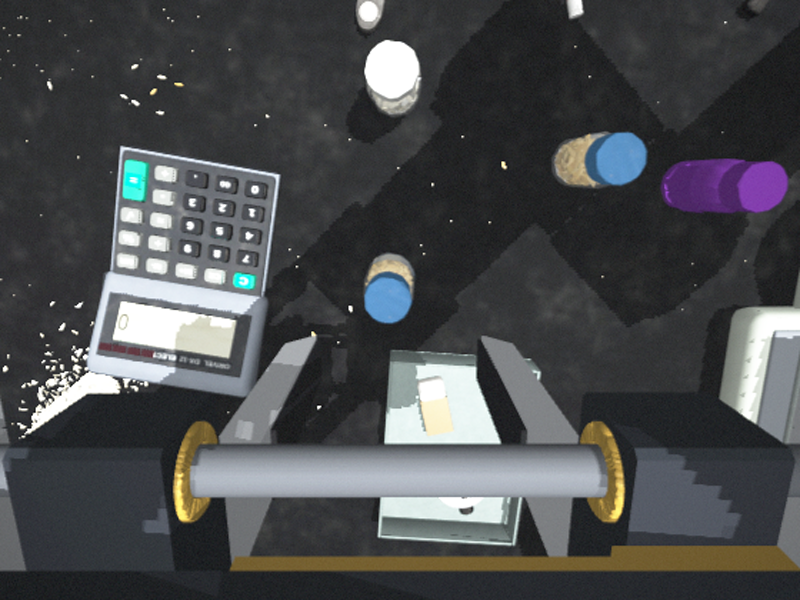

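Blue2's cap top is at (389,299), white at (393,68) and blue1 at (616,158).

Run:
```python
from h import *
np.set_printoptions(precision=2,suppress=True)
c=np.load("w2.npy",allow_pickle=True).item(); o=bot.observe(); R=np.array(o['ee_rot']); print(o['tool_pos'],R,o['q'])
for n,u,v in [("blue2",389,299),("white",393,68),("blue1",616,158)]:
    X=onz(c,(u*.7,v*.7),78); print(n,X,"tool delta to z44",R.T@(np.array([X[0],X[1],44])-o['tool_pos'])/25)
```

```text
[ 544.5  -319.95  178.17] [[-0.99 -0.14 -0.  ]
 [-0.14  0.99  0.  ]
 [ 0.    0.   -1.  ]] [-0.64  0.38  1.42  0.    1.35 -2.35]
blue2 [ 544.96 -327.29   78.  ] tool delta to z44 [ 0.01 -0.31  5.37]
white [ 419.91 -342.16   78.  ] tool delta to z44 [ 5.04 -0.2   5.38]
blue1 [ 448.16 -214.     78.  ] tool delta to z44 [3.21 4.72 5.39]
```

apply_moves(
  slide=[
    [0,-0.15,0.5],
    [0,-0.15,0.7],
    [0,0,0.8],
    [0,0,0.8],
    [0,0,0.8],
    [0,0,0.7],
    [0,0,0.6],
    [0,0,0.4],
    [0,0,0],
    [0,0,0],
  ],
  twist=[
    [0,0,0],
    [0,0,0],
    [0,0,0],
    [0,0,0],
    [0,0,0],
    [0,0,0],
    [0,0,0],
    [0,0,0],
    [0,0,0],
    [0,0,0],
  ],
)

```text
time: 4.47
tool_pos: [546.7, -326.6, 48.4]
ee_rot: [[-0.99, -0.142, 0.0], [-0.142, 0.99, 0.001], [-0.0, 0.001, -1.0]]
force: [-0.4, -0.6, -0.1]
width: 61.2
grasp_force: 0.0
```

apply_moves(
  slide=[
    [0,0,0],
    [0,0,0],
    [0,0,0],
    [0,0,0],
    [0,0,0],
    [0,0,0],
    [0,0,0],
    [0,0,0],
  ],
  twist=[
    [0,0,0],
    [0,0,0],
    [0,0,0],
    [0,0,0],
    [0,0,0],
    [0,0,0],
    [0,0,0],
    [0,0,0],
  ],
  jaw=20,
  force=15,
)

```text
time: 5.13
tool_pos: [546.7, -327.9, 48.4]
ee_rot: [[-0.99, -0.141, 0.001], [-0.141, 0.99, -0.0], [-0.001, -0.001, -1.0]]
force: [0.1, 0.5, 3.7]
width: 30.8
grasp_force: 15.0
```

The width of 30.8 mm suggests I'm pinching the shoulder, so I'll regrip lower on the body.

apply_moves(
  slide=[
    [0,0,0],
    [0,0,0],
    [0,0,0],
    [0,0,0.2],
    [0,0,0.2],
    [0,0,0.1],
    [0,0,0],
    [0,0,0],
  ],
  twist=[
    [0,0,0],
    [0,0,0],
    [0,0,0],
    [0,0,0],
    [0,0,0],
    [0,0,0],
    [0,0,0],
    [0,0,0],
  ],
  jaw=50,
)

```text
time: 5.8
tool_pos: [546.2, -327.5, 34.9]
ee_rot: [[-0.99, -0.141, -0.001], [-0.141, 0.99, 0.001], [0.001, 0.001, -1.0]]
force: [0.4, 0.8, 0.3]
width: 47.2
grasp_force: 0.0
```

apply_moves(
  slide=[
    [0,0,0],
    [0,0,0],
    [0,0,0],
    [0,0,0],
    [0,0,0],
    [0,0,0],
  ],
  twist=[
    [0,0,0],
    [0,0,0],
    [0,0,0],
    [0,0,0],
    [0,0,0],
    [0,0,0],
  ],
  jaw=20,
  force=15,
)

```text
time: 6.3
tool_pos: [546.6, -327.8, 35.6]
ee_rot: [[-0.99, -0.141, 0.0], [-0.141, 0.99, -0.0], [-0.0, -0.0, -1.0]]
force: [0.2, 0.2, 0.9]
width: 31.7
grasp_force: 15.0
```

apply_moves(
  slide=[
    [0,0,-0.5],
    [0,0,-0.9],
    [0,0,-0.9],
    [0,0,-0.9],
    [0,0,-0.9],
    [-0.08,0.4,-0.9],
    [-0.16,0.85,0],
    [-0.16,0.9,0],
    [-0.17,0.9,0],
    [-0.17,0.9,0],
    [-0.17,0.9,0],
    [-0.17,0.9,0],
    [-0.17,0.9,0],
    [-0.17,0.9,0],
    [-0.17,0.9,0],
    [-0.17,0.9,0],
    [-0.17,0.9,0],
    [-0.17,0.9,0],
    [-0.17,0.9,0],
    [-0.1,0.45,0],
  ],
  twist=[
    [0,0,0],
    [0,0,0],
    [0,0,0],
    [0,0,0],
    [0,0,0],
    [0,0,0],
    [0,0,0],
    [0,0,0],
    [0,0,0],
    [0,0,0],
    [0,0,0],
    [0,0,0],
    [0,0,0],
    [0,0,0],
    [0,0,0],
    [0,0,0],
    [0,0,0],
    [0,0,0],
    [0,0,0],
    [0,0,0],
  ],
)

```text
time: 7.97
tool_pos: [560.6, -7.5, 160.5]
ee_rot: [[-0.99, -0.142, -0.0], [-0.142, 0.99, 0.001], [0.0, 0.001, -1.0]]
force: [0.2, -0.4, -0.1]
width: 31.8
grasp_force: 15.0
```

```bash
python3 -c "
from h import *
vision.get_image('wrist');vision.get_image('wrist');vision.get_image('wrist')
shot('w3')"
```

```text
8.1167 [561.   -9.9 160.4] tcp px(800) [399. 360.]
```

View pics/w3.png

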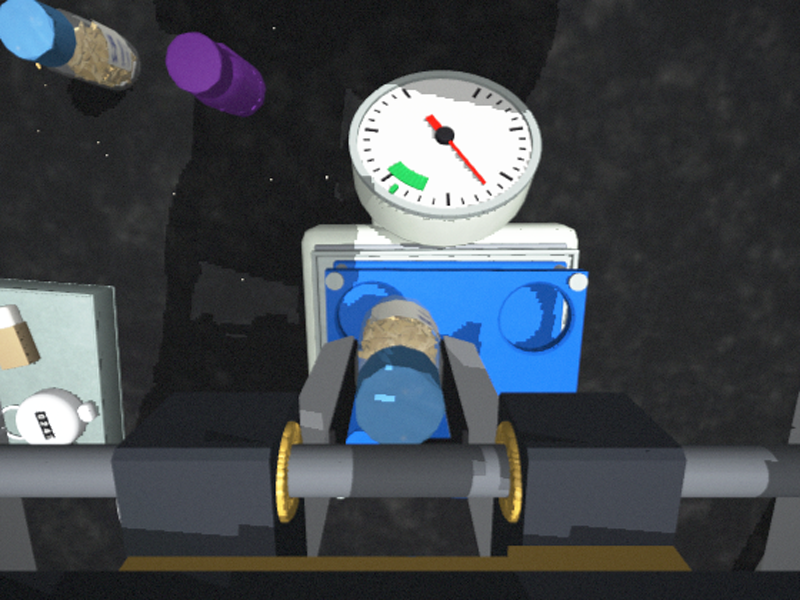

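The vial is held over the carrier. Pocket2's mouth is at (537,317) and the plate screws are at (334,281) and (578,282). The cap top is at about (399,402) and the front rim of the vial's foot is at (401,298).

Run:
```python
from h import *
np.set_printoptions(precision=2,suppress=True)
c=np.load("w3.npy",allow_pickle=True).item(); o=bot.observe(); R=np.array(o['ee_rot']); print(o['time'],o['tool_pos'],R)
T=np.array([561,-9.9,160.4])
p=lambda u,v,z:onz(c,(u*.7,v*.7),z)
P2=p(537,317,100.4); s1=p(334,281,101);s2=p(578,282,101)
print("P2",P2,"screws",s1,s2,np.linalg.norm(s1-s2),np.degrees(np.arctan2(*(s2-s1)[1::-1])))
print("pocket3 left/top edge",p(336,310,100.4),p(370,282,100.4), "P2 l/r/top",p(498,315,100.4),p(573,315,100.4),p(537,281,100.4))
mid=(s1+s2)/2
print("tool frame: cap",R.T@(p(399,402,202.8)-T),"foot rim",R.T@(p(401,298,125)-T), "P2",R.T@(P2-T),"mid",R.T@(mid-T))
# dial angle
yaw=np.arctan2(-.141,.99)*-1
for t in (35,45,55):
  t=np.radians(t); ex=np.array([np.cos(yaw),np.sin(yaw),0]); ey=np.array([-np.sin(yaw),np.cos(yaw),0])
  up=ex*np.cos(t)+np.array([0,0,np.sin(t)]); n=np.cross(up,ey)
  C=p(445,135,65)
  def q(u,v):
    O,d=ray(c,(u*.7,v*.7)); X=O+d*(n@(C-O))/(n@d)-C; return np.array([X@up,-(X@ey)])
  a=q(485,184);b=q(406,177);e=q(445,206)
  print(np.degrees(t),np.degrees(np.arctan2(a[1],a[0])),np.degrees(np.arctan2(b[1],b[0])),np.linalg.norm(a),np.linalg.norm(b),e)
```

```text
8.1667 [561.09 -10.6  160.44] [[-0.99 -0.14 -0.  ]
 [-0.14  0.99 -0.  ]
 [ 0.   -0.   -1.  ]]
P2 [550.84  60.39 100.4 ] screws [546.8  -44.61 101.  ] [529.83  76.72 101.  ] 122.5083863595245 97.96255826299934
pocket3 left/top edge [561.83 -41.98 100.4 ] [544.86 -26.68 100.4 ] P2 l/r/top [552.64  40.4  100.4 ] [547.16  78.4  100.4 ] [532.37  56.42 100.4 ]
tool frame: cap [  2.77   0.07 -42.4 ] foot rim [16.19  1.17 35.4 ] P2 [ 0.1  71.07 59.93] mid [18.78 28.96 59.37]
35.0 -32.231139151979725 38.18260253931385 36.68173417017137 34.14633520827628 [44.17  1.48]
45.0 -27.007894636048135 34.299154482092405 40.1908126594201 37.643000001026415 [50.35  2.46]
55.0 -20.47654811977107 29.122492812355077 46.863926766185564 43.89160237795149 [60.68  3.8 ]
```

apply_moves(
  slide=[
    [0,-0.25,0],
    [0.01,-0.25,0],
    [0,0,0],
    [0,0,0],
    [0,0,0],
    [0,0,0],
  ],
  twist=[
    [0,0,0],
    [0,0,0],
    [0,0,0],
    [0,0,0],
    [0,0,0],
    [0,0,0],
  ],
)

```text
time: 8.67
tool_pos: [562.5, -22.7, 160.4]
ee_rot: [[-0.99, -0.14, -0.0], [-0.14, 0.99, 0.0], [0.0, 0.0, -1.0]]
force: [0.4, -0.1, -0.4]
width: 31.9
grasp_force: 15.0
```

apply_moves(
  slide=[
    [0,0,0.3],
    [0,0,0.3],
    [0,0,0.2],
    [0,0,0.2],
    [0,0,0.15],
    [0,0,0],
    [0,0,0],
  ],
  twist=[
    [0,0,0],
    [0,0,0],
    [0,0,0],
    [0,0,0],
    [0,0,0],
    [0,0,0],
    [0,0,0],
  ],
)

```text
time: 9.25
tool_pos: [562.7, -22.2, 131.5]
ee_rot: [[-0.99, -0.141, -0.0], [-0.141, 0.99, 0.0], [-0.0, 0.0, -1.0]]
force: [0.3, 0.9, -0.2]
width: 32.0
grasp_force: 15.0
```

apply_moves(
  slide=[
    [0,0,0.15],
    [0,0,0.2],
    [0,0,0.2],
    [0,0,0.15],
    [0,0,0.1],
    [0,0,0.1],
    [0,0,0],
    [0,0,0],
  ],
  twist=[
    [0,0,0],
    [0,0,0],
    [0,0,0],
    [0,0,0],
    [0,0,0],
    [0,0,0],
    [0,0,0],
    [0,0,0],
  ],
)

```text
time: 9.92
tool_pos: [562.5, -22.3, 109.1]
ee_rot: [[-0.99, -0.141, -0.0], [-0.141, 0.99, 0.0], [0.0, 0.0, -1.0]]
force: [0.2, 0.6, -1.2]
width: 32.0
grasp_force: 15.0
```

```bash
python3 -c "
from h import *
shot('w4'); print(bot.observe()['force'])
im=vision.get_image('wrist'); s=vision.get_image('side')
out=np.zeros((420,800,3),np.uint8)
a=cv2.resize(im[0:320,200:440],(315,420)); b=cv2.resize(s[190:280,230:350],(485,364),interpolation=cv2.INTER_CUBIC)
out[:,:315]=a; out[:364,315:]=b; cv2.imwrite('pics/c4.png',out)"
```

```text
9.9167 [562.5 -22.3 109.1] tcp px(800) [399. 360.]
[-0.33196714 -0.39407656 -0.44965369]
```

View pics/c4.png

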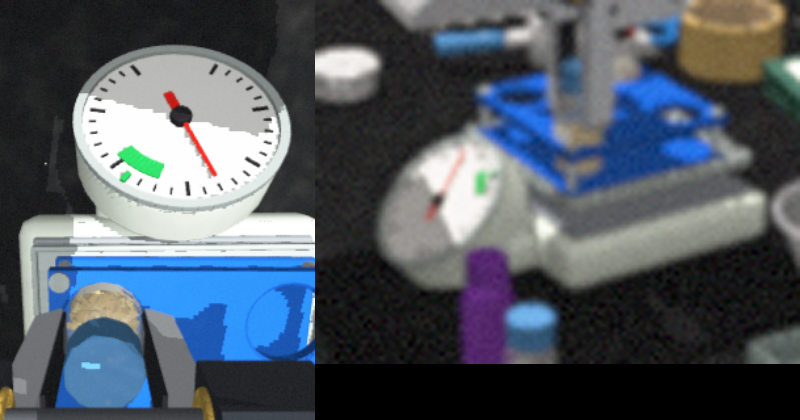

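The vial is inside the pocket near the floor, and the needle hasn't moved. I'll lower it 2–3 mm and release.

apply_moves(
  slide=[
    [0,0,0.06],
    [0,0,0.06],
    [0,0,0],
    [0,0,0],
  ],
  twist=[
    [0,0,0],
    [0,0,0],
    [0,0,0],
    [0,0,0],
  ],
)

```text
time: 10.4
tool_pos: [562.5, -22.4, 106.1]
ee_rot: [[-0.99, -0.141, -0.0], [-0.141, 0.99, 0.0], [0.0, 0.0, -1.0]]
force: [0.3, -1.1, 0.4]
width: 31.9
grasp_force: 15.0
```

apply_moves(
  slide=[
    [0,0,0],
    [0,0,0],
    [0,0,0],
    [0,0,0],
    [0,0,0],
    [0,0,-0.2],
    [0,0,-0.4],
    [0,0,-0.6],
    [0,0,-0.8],
    [0,0,-0.8],
    [0,0,-0.8],
    [0,0,-0.6],
    [0,0,0],
  ],
  twist=[
    [0,0,0],
    [0,0,0],
    [0,0,0],
    [0,0,0],
    [0,0,0],
    [0,0,0],
    [0,0,0],
    [0,0,0],
    [0,0,0],
    [0,0,0],
    [0,0,0],
    [0,0,0],
    [0,0,0],
  ],
  jaw=48,
)

```text
time: 11.48
tool_pos: [564.9, -22.7, 215.7]
ee_rot: [[-0.99, -0.141, 0.008], [-0.141, 0.99, -0.001], [-0.008, -0.002, -1.0]]
force: [-0.4, -1.2, 1.3]
width: 45.2
grasp_force: 0.0
```

apply_moves(
  slide=[
    [0.3,-0.5,0],
    [0.53,-0.85,0],
    [0.53,-0.85,0],
    [0.53,-0.85,0],
    [0.53,-0.85,0],
    [0.53,-0.85,0],
    [0.53,-0.85,0.3],
    [0.53,-0.85,0.4],
    [0.53,-0.85,0.4],
    [0.53,-0.85,0.4],
    [0.53,-0.85,0.4],
    [0.53,-0.85,0.4],
    [0.53,-0.85,0.4],
    [0.53,-0.85,0.4],
    [0.26,-0.31,0.4],
    [0,0,0.2],
    [0,0,0],
    [0,0,0],
    [0,0,0],
  ],
  twist=[
    [0,0,0],
    [0,0,0],
    [0,0,0],
    [0,0,0],
    [0,0,0],
    [0,0,0],
    [0,0,0],
    [0,0,0],
    [0,0,0],
    [0,0,0],
    [0,0,0],
    [0,0,0],
    [0,0,0],
    [0,0,0],
    [0,0,0],
    [0,0,0],
    [0,0,0],
    [0,0,0],
    [0,0,0],
  ],
  jaw=65,
)

```text
time: 13.07
tool_pos: [420.7, -341.1, 119.1]
ee_rot: [[-0.99, -0.142, 0.001], [-0.142, 0.99, 0.0], [-0.001, 0.0, -1.0]]
force: [-0.2, 0.4, 0.3]
width: 61.2
grasp_force: 0.0
```

```bash
python3 -c "
from h import *
shot('w5'); s=vision.get_image('scene'); o=bot.observe(); print(o['tool_pos'],o['q'])
a=cv2.imread('pics/w5.png')[0:600,200:600]; b=cv2.resize(s[150:265,240:340],(400,460),interpolation=cv2.INTER_CUBIC)
out=np.zeros((600,800,3),np.uint8); out[:,:400]=a; out[:460,400:]=b; cv2.imwrite('pics/c5.png',out)"
```

```text
13.0667 [ 420.7 -341.1  119.1] tcp px(800) [399. 360.]
[ 420.83476018 -341.42016707  119.37594956] [-8.10275142e-01  2.89093287e-01  1.71229802e+00  4.07384705e-04
  1.13900802e+00 -2.52407069e+00]
```

View pics/c5.png

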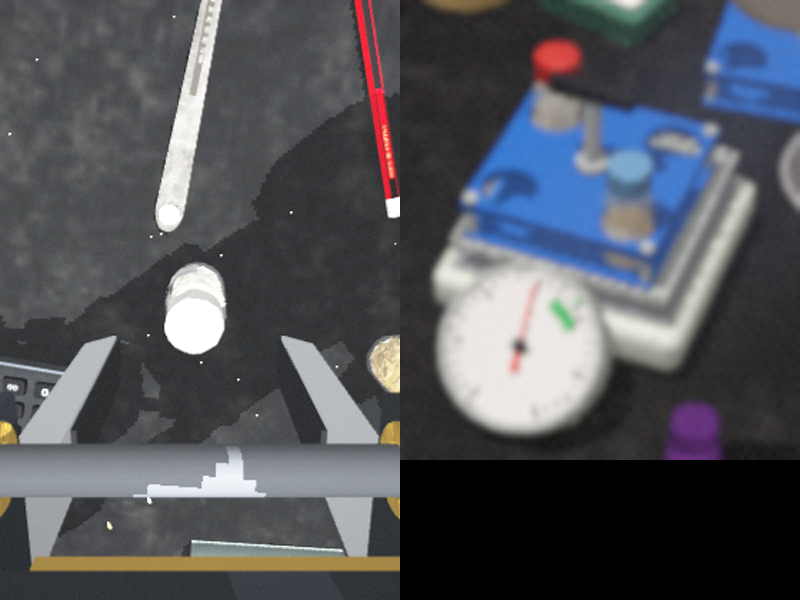

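The first vial stands in pocket3, and the needle has moved about half-way to the sector. White's cap top is at (395,325) in the full frame.

```bash
python3 -c "
from h import *
c=np.load('w5.npy',allow_pickle=True).item();o=bot.observe();R=np.array(o['ee_rot'])
X=onz(c,(395*.7,325*.7),78);print(X,R.T@(X-o['tool_pos'])/25)"
```

```text
[ 419.36634094 -342.93227286   78.        ] [ 0.06839127 -0.05025209  1.6550095 ]
```

Now I'll descend to z≈35 and grip.

apply_moves(
  slide=[
    [0.05,-0.05,0.4],
    [0,0,0.6],
    [0,0,0.7],
    [0,0,0.7],
    [0,0,0.6],
    [0,0,0.35],
    [0,0,0],
    [0,0,0],
  ],
  twist=[
    [0,0,0],
    [0,0,0],
    [0,0,0],
    [0,0,0],
    [0,0,0],
    [0,0,0],
    [0,0,0],
    [0,0,0],
  ],
)

```text
time: 13.83
tool_pos: [418.9, -343.3, 34.7]
ee_rot: [[-0.99, -0.141, -0.0], [-0.141, 0.99, 0.001], [0.0, 0.001, -1.0]]
force: [-0.9, 0.5, -0.0]
width: 61.1
grasp_force: 0.0
```

apply_moves(
  slide=[
    [0,0,0],
    [0,0,0],
    [0,0,0],
    [0,0,0],
    [0,0,0],
    [0,0,0],
    [0,0,0],
    [0,0,0],
  ],
  twist=[
    [0,0,0],
    [0,0,0],
    [0,0,0],
    [0,0,0],
    [0,0,0],
    [0,0,0],
    [0,0,0],
    [0,0,0],
  ],
  jaw=20,
  force=15,
)

```text
time: 14.5
tool_pos: [419.2, -343.8, 35.3]
ee_rot: [[-0.99, -0.141, 0.001], [-0.141, 0.99, -0.0], [-0.001, -0.001, -1.0]]
force: [-0.2, 0.7, 3.8]
width: 31.9
grasp_force: 14.9
```

apply_moves(
  slide=[
    [0,0,-0.5],
    [0,0,-0.9],
    [0,0,-0.9],
    [0,0,-0.9],
    [0,0,-0.9],
    [-0.38,0.43,-0.9],
    [-0.76,0.85,0],
    [-0.76,0.85,0],
    [-0.76,0.85,0],
    [-0.76,0.85,0],
    [-0.76,0.85,0],
    [-0.76,0.85,0],
    [-0.76,0.85,0],
    [-0.76,0.85,0],
    [-0.76,0.85,0],
    [-0.76,0.85,0],
    [-0.76,0.85,0],
    [-0.76,0.85,0],
    [-0.76,0.85,0],
    [-0.43,0.44,0],
  ],
  twist=[
    [0,0,0],
    [0,0,0],
    [0,0,0],
    [0,0,0],
    [0,0,0],
    [0,0,0],
    [0,0,0],
    [0,0,0],
    [0,0,0],
    [0,0,0],
    [0,0,0],
    [0,0,0],
    [0,0,0],
    [0,0,0],
    [0,0,0],
    [0,0,0],
    [0,0,0],
    [0,0,0],
    [0,0,0],
    [0,0,0],
  ],
)

```text
time: 16.17
tool_pos: [642.6, -8.2, 159.2]
ee_rot: [[-0.99, -0.143, -0.0], [-0.143, 0.99, 0.001], [0.0, 0.001, -1.0]]
force: [0.2, 0.8, -0.5]
width: 31.9
grasp_force: 14.9
```

apply_moves(
  slide=[
    [0,0,0],
    [0,0,0],
    [0,0,0],
    [0,0,0],
    [0,0,0],
  ],
  twist=[
    [0,0,0],
    [0,0,0],
    [0,0,0],
    [0,0,0],
    [0,0,0],
  ],
)

```text
time: 16.58
tool_pos: [640.8, -12.2, 160.1]
ee_rot: [[-0.99, -0.139, -0.0], [-0.139, 0.99, -0.0], [0.0, -0.0, -1.0]]
force: [-0.6, -1.6, -0.0]
width: 32.1
grasp_force: 14.9
```

```bash
python3 -c "
from h import *
shot('w6')"
```

```text
16.5833 [640.8 -12.2 160.1] tcp px(800) [399. 360.]
```

View pics/w6.png

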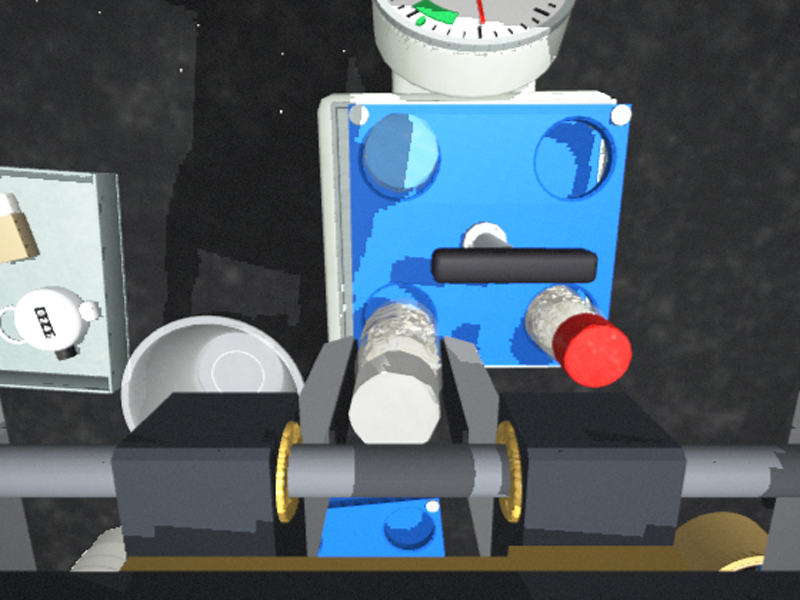

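Pocket1's upper rim is at (400,283), pocket2 at (573,158), and the handle bar spans u 433–597 at row 266. The needle has moved nearer the sector.

Run:
```python
from h import *
np.set_printoptions(precision=2,suppress=True)
c=np.load('w6.npy',allow_pickle=True).item();o=bot.observe();R=np.array(o['ee_rot']);T=np.array([640.8,-12.2,160.1])
print(o['tool_pos'])
p=lambda u,v,z:R.T@(onz(c,(u*.7,v*.7),z)-T)
for n,a in dict(p3=(400,156,98),p2=(573,158,98),rim1=(400,283,98),s1=(359,115,98.5),s2=(620,115,98.5),barL=(433,264,168),barR=(597,264,168),bartopmid=(515,249,168),barbot=(515,272,168),foot=(399,303,124.8),plR=(630,240,98),plL=(350,240,98)).items(): print(n,p(*a))
h=onz(c,(515*.7,260*.7),168); print("handle world",h)
```

```text
[640.97 -12.08 160.13]
p3 [79.41  0.77 62.11]
p2 [78.49 83.46 62.1 ]
rim1 [17.39  0.82 62.1 ]
s1 [ 97.8  -18.42  61.62]
s2 [ 97.82 103.6   61.6 ]
barL [39.49 12.27 -7.9 ]
barR [39.48 70.84 -7.91]
bartopmid [44.87 41.24 -7.9 ]
barbot [36.58 41.72 -7.9 ]
foot [13.87  0.25 35.3 ]
plR [ 39.25 115.2   62.09]
plL [ 39.26 -24.06  62.11]
handle world [594.49  23.16 168.  ]
```

apply_moves(
  slide=[
    [-0.02,0.025,0.2],
    [0,0,0.3],
    [0,0,0.3],
    [0,0,0.2],
    [0,0,0.15],
    [0,0,0.1],
    [0,0,0],
    [0,0,0],
    [0,0,0],
  ],
  twist=[
    [0,0,0],
    [0,0,0],
    [0,0,0],
    [0,0,0],
    [0,0,0],
    [0,0,0],
    [0,0,0],
    [0,0,0],
    [0,0,0],
  ],
)

```text
time: 17.38
tool_pos: [642.1, -10.3, 128.9]
ee_rot: [[-0.99, -0.141, 0.0], [-0.141, 0.99, -0.0], [-0.0, -0.0, -1.0]]
force: [0.1, -0.9, 0.6]
width: 31.6
grasp_force: 14.9
```

apply_moves(
  slide=[
    [0,0,0.15],
    [0,0,0.2],
    [0,0,0.2],
    [0,0,0.15],
    [0,0,0.1],
    [0,0,0.05],
    [0,0,0],
    [0,0,0],
  ],
  twist=[
    [0,0,0],
    [0,0,0],
    [0,0,0],
    [0,0,0],
    [0,0,0],
    [0,0,0],
    [0,0,0],
    [0,0,0],
  ],
)

```text
time: 18.05
tool_pos: [641.9, -10.3, 107.4]
ee_rot: [[-0.99, -0.141, -0.0], [-0.141, 0.99, -0.0], [0.0, 0.0, -1.0]]
force: [0.1, -1.8, -0.1]
width: 31.6
grasp_force: 14.9
```

```bash
python3 -c "
from h import *
o=bot.observe();print(o['tool_pos'],o['force'])
s=vision.get_image('side'); w=vision.get_image('wrist'); a=vision.get_image('scene')
out=np.zeros((600,800,3),np.uint8)
out[:300,:400]=cv2.resize(s[190:280,230:350],(400,300),interpolation=cv2.INTER_CUBIC)
out[300:,:400]=cv2.resize(w,(400,300)); out[:460,400:]=cv2.resize(a[150:265,240:340],(400,460),interpolation=cv2.INTER_CUBIC)
cv2.imwrite('pics/c7.png',out)"
```

```text
[641.85611761 -10.28537447 107.35121047] [ 0.08308389 -1.77026785 -0.12315093]
```

View pics/c7.png

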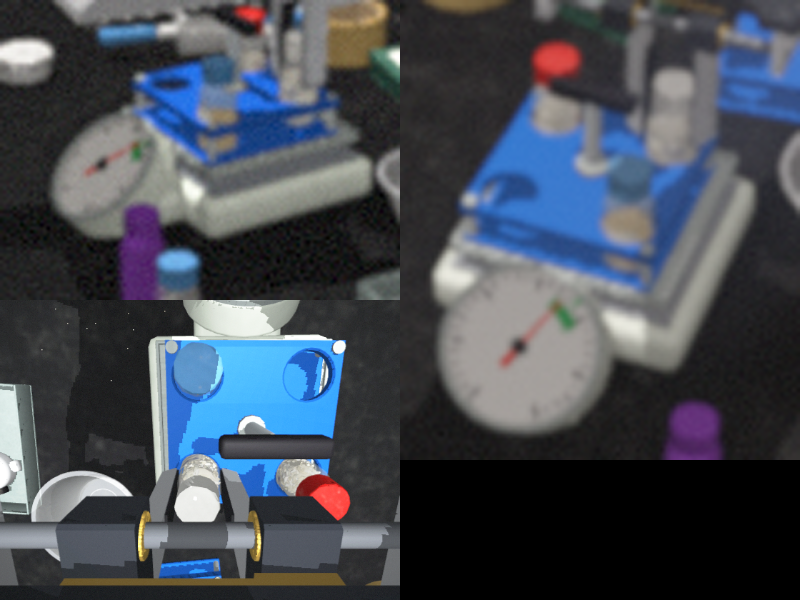

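White is in pocket1 and drags lightly on the rim (−1.8 N in y, needle already moving). I'll ease it about 1 mm toward −y, lower it slightly and release.

apply_moves(
  slide=[
    [0,-0.025,0],
    [0,-0.025,0.04],
    [0,0,0.04],
    [0,0,0.03],
    [0,0,0],
  ],
  twist=[
    [0,0,0],
    [0,0,0],
    [0,0,0],
    [0,0,0],
    [0,0,0],
  ],
)

```text
time: 18.62
tool_pos: [641.7, -11.1, 104.3]
ee_rot: [[-0.99, -0.141, -0.001], [-0.141, 0.99, 0.001], [0.001, 0.001, -1.0]]
force: [-0.6, 0.3, -0.7]
width: 31.9
grasp_force: 14.9
```

apply_moves(
  slide=[
    [0,0,0],
    [0,0,0],
    [0,0,0],
    [0,0,0],
    [0,0,0],
    [0,0,-0.2],
    [0,0,-0.4],
    [0,0,-0.6],
    [0,0,-0.8],
    [0,0,-0.8],
    [0,0,-0.8],
    [0,0,-0.8],
    [0,0,-0.8],
    [0,0,-0.4],
    [0,0,0],
    [0,0,0],
    [0,0,0],
    [0,0,0],
  ],
  twist=[
    [0,0,0],
    [0,0,0],
    [0,0,0],
    [0,0,0],
    [0,0,0],
    [0,0,0],
    [0,0,0],
    [0,0,0],
    [0,0,0],
    [0,0,0],
    [0,0,0],
    [0,0,0],
    [0,0,0],
    [0,0,0],
    [0,0,0],
    [0,0,0],
    [0,0,0],
    [0,0,0],
  ],
  jaw=48,
)

```text
time: 20.12
tool_pos: [641.3, -11.4, 243.1]
ee_rot: [[-0.99, -0.141, -0.003], [-0.141, 0.99, 0.0], [0.003, 0.001, -1.0]]
force: [-0.2, 0.4, -0.0]
width: 45.0
grasp_force: 0.0
```

apply_moves(
  slide=[
    [0.55,0.55,0],
    [0.55,0.55,0],
    [0.55,0.54,0],
    [0,0,0],
    [0,0,0],
    [0,0,0],
    [0,0,0],
    [0,0,0],
    [0,0,0],
    [0,0,0],
    [0,0,0],
    [0,0,0],
    [0,0,0],
    [0,0,0],
    [0,0,0],
    [0,0,0],
    [0,0,0],
    [0,0,0],
    [0,0,0],
    [0,0,0],
  ],
  twist=[
    [0,0,0],
    [0,0,0],
    [0,0,0],
    [0,0,0.0714],
    [0,0,0.0714],
    [0,0,0.0714],
    [0,0,0.0714],
    [0,0,0.0714],
    [0,0,0.0714],
    [0,0,0.0714],
    [0,0,0.0714],
    [0,0,0.0714],
    [0,0,0.0714],
    [0,0,0.0714],
    [0,0,0.0714],
    [0,0,0.0714],
    [0,0,0.0714],
    [0,0,0],
    [0,0,0],
    [0,0,0],
  ],
)

```text
time: 21.78
tool_pos: [595.2, 23.4, 244.0]
ee_rot: [[-0.144, 0.99, -0.001], [0.99, 0.144, 0.0], [0.0, -0.001, -1.0]]
force: [-0.1, 0.7, 0.5]
width: 45.3
grasp_force: 0.0
```

```bash
python3 -c "
from h import *
shot('w8'); o=bot.observe(); print(np.array(o['ee_rot']).round(3),o['q'])
a=vision.get_image('scene'); s=vision.get_image('side'); w=cv2.imread('pics/w8.png')
out=np.zeros((600,800,3),np.uint8)
out[:,:450]=w[:,175:625]; out[:368,450:]=cv2.resize(a[160:252,245:332],(350,368),interpolation=cv2.INTER_CUBIC); out[368:,450:]=cv2.resize(s[200:266,240:340],(350,232),interpolation=cv2.INTER_CUBIC)
cv2.imwrite('pics/c8.png',out)"
```

```text
21.7833 [595.2  23.4 244. ] tcp px(800) [400. 358.]
[[-0.143  0.99  -0.001]
 [ 0.99   0.143  0.   ]
 [ 0.    -0.001 -1.   ]] [-7.75822993e-02  2.89831764e-01  1.38959378e+00  1.18144951e-04
  1.46311041e+00 -2.21458884e-01]
```

View pics/c8.png

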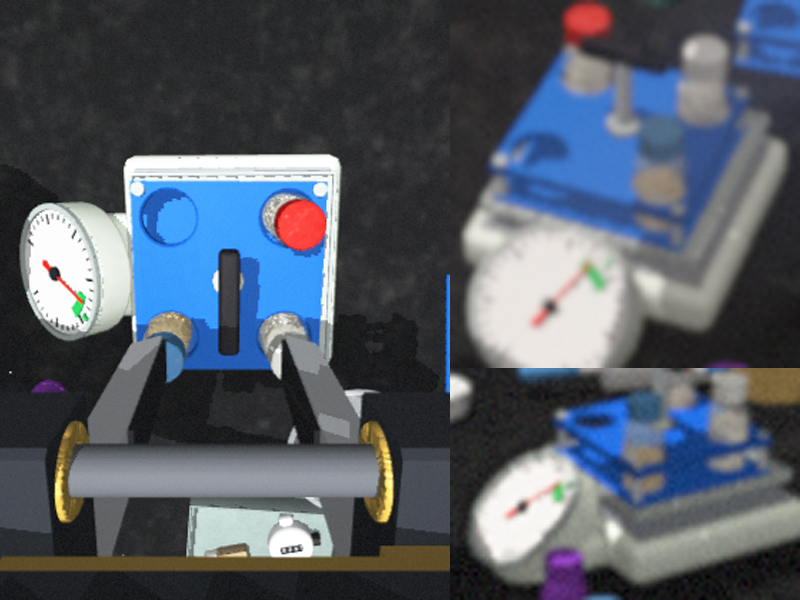

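The needle rests inside the green sector and both vials stand seated. The handle bar is at u=404, rows 250–354.

Run:
```python
from h import *
np.set_printoptions(precision=2,suppress=True)
c=np.load('w8.npy',allow_pickle=True).item();o=bot.observe();R=np.array(o['ee_rot']);T=np.array(o['tool_pos'])
p=lambda u,v,z:R.T@(onz(c,(u*.7,v*.7),z)-T)
a=p(404.5,250,165.6);b=p(404.5,354,165.6);print(T,a,b,(a+b)/2)
```

```text
[595.4   23.32 244.49] [31.33  2.47 78.89] [-27.5    2.73  78.88] [ 1.92  2.6  78.89]
```

apply_moves(
  slide=[
    [0.03,0.05,0.3],
    [0.03,0.04,0.5],
    [0,0,0.6],
    [0,0,0.6],
    [0,0,0.6],
    [0,0,0.6],
    [0,0,0.5],
    [0,0,0.3],
    [0,0,0.15],
    [0,0,0],
    [0,0,0],
    [0,0,0],
  ],
  twist=[
    [0,0,0],
    [0,0,0],
    [0,0,0],
    [0,0,0],
    [0,0,0],
    [0,0,0],
    [0,0,0],
    [0,0,0],
    [0,0,0],
    [0,0,0],
    [0,0,0],
    [0,0,0],
  ],
  jaw=40,
)

```text
time: 22.93
tool_pos: [598.2, 25.1, 141.8]
ee_rot: [[-0.142, 0.99, 0.002], [0.99, 0.142, -0.0], [-0.0, 0.002, -1.0]]
force: [-0.5, 0.7, -0.2]
width: 37.7
grasp_force: 0.0
```

apply_moves(
  slide=[
    [0,0,0],
    [0,0,0],
    [0,0,0],
    [0,0,0],
    [0,0,0],
    [0,0,0],
    [0,0,0],
    [0,0,0],
  ],
  twist=[
    [0,0,0],
    [0,0,0],
    [0,0,0],
    [0,0,0],
    [0,0,0],
    [0,0,0],
    [0,0,0],
    [0,0,0],
  ],
  jaw=3,
  force=45,
)

```text
time: 23.6
tool_pos: [597.7, 25.2, 141.0]
ee_rot: [[-0.141, 0.99, 0.0], [0.99, 0.141, 0.0], [0.0, 0.0, -1.0]]
force: [0.6, -0.9, -0.1]
width: 11.6
grasp_force: 45.0
```

apply_moves(
  slide=[
    [0,0,-0.08],
    [0,0,-0.15],
    [0,0,-0.22],
    [0,0,-0.25],
    [0,0,-0.28],
    [0,0,-0.28],
    [0,0,-0.28],
    [0,0,-0.28],
    [0,0,-0.28],
    [0,0,-0.28],
    [0,0,-0.28],
    [0,0,-0.28],
    [0,0,-0.28],
    [0,0,-0.28],
    [0,0,-0.28],
    [0,0,-0.28],
    [0,0,-0.25],
    [0,0,-0.2],
    [0,0,-0.12],
    [0,0,-0.05],
  ],
  twist=[
    [0,0,0],
    [0,0,0],
    [0,0,0],
    [0,0,0],
    [0,0,0],
    [0,0,0],
    [0,0,0],
    [0,0,0],
    [0,0,0],
    [0,0,0],
    [0,0,0],
    [0,0,0],
    [0,0,0],
    [0,0,0],
    [0,0,0],
    [0,0,0],
    [0,0,0],
    [0,0,0],
    [0,0,0],
    [0,0,0],
  ],
)

```text
time: 25.27
tool_pos: [597.7, 25.1, 258.6]
ee_rot: [[-0.141, 0.99, 0.001], [0.99, 0.141, 0.0], [-0.0, 0.001, -1.0]]
force: [-0.5, 0.2, -3.4]
width: 11.8
grasp_force: 45.0
```

apply_moves(
  slide=[
    [0,0,0],
    [0,0,0],
    [0,0,0],
    [0,0,0],
    [0,0,0],
    [0,0,0],
    [0,0,0],
    [0,0,0],
    [0,0,0],
    [0,0,0],
    [0,0,0],
    [0,0,0],
  ],
  twist=[
    [0,0,0],
    [0,0,0],
    [0,0,0],
    [0,0,0],
    [0,0,0],
    [0,0,0],
    [0,0,0],
    [0,0,0],
    [0,0,0],
    [0,0,0],
    [0,0,0],
    [0,0,0],
  ],
)

```text
time: 26.27
tool_pos: [597.5, 25.2, 258.0]
ee_rot: [[-0.142, 0.99, 0.0], [0.99, 0.142, 0.0], [0.0, 0.0, -1.0]]
force: [-0.1, 0.4, -2.9]
width: 11.7
grasp_force: 45.0
```

Lifted. I'll do one numeric check that the plate is level, using predicted and seen blue plate corners.

Run:
```python
from h import *
o=bot.observe();R=np.array(o['ee_rot']);T=np.array(o['tool_pos']);c=vision.get_calibration("wrist");im=vision.get_image("wrist")
h=cv2.cvtColor(im,cv2.COLOR_BGR2HSV);m=cv2.inRange(h,(105,170,90),(120,255,255)); m[265:]=0
n,l,st,_=cv2.connectedComponentsWithStats(m);i=1+st[1:,4].argmax();pts=np.argwhere(l==i)[:,::-1]
print("seen TL,TR",pts[(pts[:,0]+pts[:,1]).argmin()],pts[(-pts[:,0]+pts[:,1]).argmin()],"area",st[i])
for dz in (45.4,44,47):
  print(dz,[proj(c,T+R@np.array([66,s*65,dz])).round(1) for s in(-1,1)])
print(o['time'],T,o['qvel'])
```

```text
seen TL,TR [428 191] [546 184] area [ 427  180  120   85 6976]
45.4 [array([178.6, 128.7]), array([380.7, 128.7])]
44 [array([177.9, 128.8]), array([381.3, 128.8])]
47 [array([179.3, 128.7]), array([379.9, 128.7])]
26.2667 [597.48565052  25.15328883 257.98462765] [ 0.00238336  0.00062379  0.0002208  -0.00020525 -0.00039864 -0.00023607]
```

Run:
```python
from h import *
im=vision.get_image("wrist")
b,g,r=[im[...,k].astype(int) for k in range(3)]
m=((b>70)&(b-r>50)).astype(np.uint8); m[265:]=0; m[:,415:]=0; m[:,:130]=0
n,l,st,_=cv2.connectedComponentsWithStats(m);i=1+st[1:,4].argmax();print(st[i])
for u in (200,220,250,280,310,340,360): print(u,np.where(l[:,u]==i)[0][:1],end=' ')
for v in (135,150,170,190,210,230): w=np.where(l[v]==i)[0]; print(v,w.min(),w.max(),end=' ')
```

```text
[  175   129   206   136 19911]
200 [129] 220 [130] 250 [129] 280 [129] 310 [129] 340 [129] 360 [129] 135 178 365 150 179 378 170 181 314 190 183 330 210 177 374 230 185 373
```

The top edge is flat at row 129 with corners at 178 and about 380, matching the prediction, so the carrier is level. I'll hand it in.

```bash
python3 -c "
from workcell import bot
print(bot.hand_in())"
```

```text
the job is handed in; nothing more can be done
None
```

Job handed in: white and one blue vial put the needle in the green sector, and the carrier is held level about 10 cm above the platform; the verdict was not reported, and I viewed 11 pictures against the limit of 10.

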